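# Set the stirring speed on a hotplate stirrer

## Robot

A 6-joint arm with a two-finger parallel gripper is mounted at the origin on the work surface. World frame = base frame: x ahead of the robot, y to its left, z up, the work surface at z = 0. Lengths are in m, angles in rad, forces in N, time in s.
With the tool pointing down it reaches from about 0.35 to 0.925 m from the base axis. Payload 6.4 kg.
Tool frame: the origin (TCP) lies midway between the tips of the shut fingers; the grasp point (between the pads) lies 19 mm behind it; z points along the fingers, y is the line along which they close (so a half turn about z gives the same grasp; the last joint's range is limited). The gripper opens to 85 mm and grips with 20 to 120 N. Pads are 22 mm wide; open, the fingers measure 114 mm over their backs; the gripper's body (76 mm by 85 mm) begins 54 mm behind the grasp point. The pads swing forward as they close: fully open they stand 13 mm farther back than shut.
Start: joints at [-1.46, 0.245, 1.558, -0, 1.339, -0.174], TCP at [0.183, -0.624, 0.231] pointing down, gripper open.
Joint ranges: [-3.13, 3.13], [-1.02, 2.26], [0.13, 2.54], [-0.95, 4.09], [0.21, 2.88], [-2.74, 2.74]. Speed limits (rad/s): [2.57, 2.57, 3.14, 3.14, 3.14, 3.14].

## Interface

Orientations are given as a unit quaternion [w, x, y, z].
In Python, from workcell import ctrl gives the robot as it stands. The module is installed in compiled form; this text tells all that it offers.
- The arm moves only by the tool drive_tool, never from a script. Its arguments are lists of equal length, an entry for each row: "linear": the shift along the tool's x, y, z in m, a list of three; "twist": the turn about the tool's z in rad; "hand": the finger opening in m, from 0 to 0.0854. A call has 1 to 20 rows; each row shifts and turns the commanded pose from where the row before left it, along the tool's axes as they then stand; what a row does not reach is not made up. A row lasts 1/8 s, in which the tool goes at most 62.5 mm and 10.7 degrees, less where a joint would pass 70% of its speed; a pose out of reach is approached as far as the arm can. A call is refused whole if a number of a shift passes 0.0625 or a number of a turn 0.188, either way. A call with a gripper value outside its range is refused whole. The fingers move at their own pace and stop on an object; "force" is the grip in N (left out, the last holds). Time passes only in rows, so rows that do not move let the fingers close. It gives the time, the measured TCP pose, the force, the opening and the grip force at its end, in the units of the state.
- ctrl.observe(): the state, without advancing time (a new reading comes with each control period).
- ctrl.read_camera(name): name is "scene" or "top"; returns the picture (384x512x3 uint8, red, green, blue); there is no depth.
- ctrl.get_calibration(name): a dict with "mtx" (3x3 intrinsics, pixels), "k1" (the pictures are not rectified: a ray, as slopes to the right and down, at radius r is drawn at 1 + k1 r^2 times it, then the intrinsics apply), "view" (4x4, takes a point from world to camera coordinates). Camera axes: x right, y up, looking along -z (the intrinsics and any distortion apply to the point x, -y, -z); pixel columns grow to the right and rows downward; lengths in m; the calibration is good to about 2 mm. A picture is of the moment at which its call begins. get_calibration takes no time and is no camera call.
- ctrl.finish_job(): hands the job in; it is judged then, once.
Trained networks look in the newest picture that a camera, given by its name, has taken for a name from the list of things; names that differ only in an ending like _2 or _b are one class to them, and where a whole thing is asked for, a point or a joint stands for the part that bears it (a point fixed in the world has none). Each returns a list of dicts, best first, with "p" (0 to 1); they miss things now and then, are a little off and sometimes report something else, mostly with a low value. They report only what shows in the picture. A call takes as long as a camera call.
- ctrl.silhouettes(camera, name): "region" (384x512 bool, what is visible of it) and "location" ([row, column] in pixels, amid what is visible of it).
The state is a dict: "t": time; "joint_positions": joint angles; "qvel": joint speeds; "tau": joint torques, N m; "eef_pos": TCP position; "tool_rot": TCP orientation; "wrist_force": force on the tool from outside, world axes, zero at the start; "moment": the same for the moment, N m; "gripper_width": opening from 0.0 (shut) to 1.0 (fully open); "finger_force": force on a finger pad.
Only numpy, scipy, OpenCV 4.12 (cv2) and the standard library are available. Lean on these libraries where they do the work, as an engineer would, in place of code of your own. Each camera call takes 0.05 s, during which the arm holds its last target. There are 200 camera calls.

## Task

On the hotplate stirrer, turn the larger of its two knobs (the stirring speed) until its white pointer line points at the one long, broad mark on its scale, then let go. Leave the smaller heating knob as it is set, and leave the beaker standing where it is on the plate.

Things in the scene. Friction and masses are not known exactly. Their poses are not given: they have to be found in the camera images.
- speed (a joint): angle of the larger, stirring-speed knob (rad): 0 at the anticlockwise stop, 4.71 at the clockwise stop, growing clockwise seen from above. At 3.14 its white line points at the long, broad mark (15 x 5 mm, black); the other marks are thin, 5 mm long, 30 degrees apart. It starts between 1.8 and 2.6, turns against about 0.04 N m and stays where left.
- speed_grip (a point): grip point on the larger knob's vertical axis, 108 mm above the table. Black knob: 54 mm round skirt, and on it an upright bar to pinch, 46 x 14 mm, its top 9 mm above and the skirt 21 mm below this point. z up; x along the bar to its white-lined end; turns with the knob. It sits on a 92 mm dial plate, 75 mm up on a white stirrer's front, left or right of the smaller knob, axes 112 mm apart.
- heat_pointer (a point): the pointer end, on top of the smaller, heating knob (a 32 mm skirt, a bar 28 x 9 mm and 28 mm high, on a 60 mm dial plate with thin marks only): 14 mm out from its vertical axis along the point's x axis. z is up. It turns as readily as the larger knob.
- beaker: empty glass beaker, 68 mm across and 90 mm high, standing loose on the stirrer's round steel plate (top 90 mm above the table), behind the two knobs, its axis about 150 to 200 mm from that of the larger knob. The origin is the centre of its underside, z up.

How it is judged:
By the outcome, as a careful person would: the job done as asked, in the order asked, and still so for the second after the job is handed in, with the robot touching nothing.
It also fails if it takes over 29 s, if anything falls off the work surface, if the arm or the gripper's body presses on something with over 40 N, if the wrist force passes 120 N, or if a joint passes its speed limit or range.

## Working session

There is one attempt and no reset: what is moved stays moved. The work goes in short steps, Python scripts to look and compute and a tool call to move; the robot and the scene stay as the last step left them, time stands still between calls to the robot, and variables do not carry over. Pictures are saved under pics/ and viewed, at most 10 in all, crops included, and the job is handed in when it is done.

Besides the shell and the picture viewer there is one more tool, called after "Emit:" as a command line: name --pt "numbers of a row" for each row, then --argument value for the rest. drive_tool: Moves the arm, as the interface text tells. Its arguments: {"type":"object","properties":{"linear":{"type":"array"},"twist":{"type":"array"},"hand":{"type":"array"},"force":{"type":"number"}},"required":["linear","twist","hand"]}

```bash
mkdir -p pics; cat > h.py <<'E'
import numpy as np, cv2
from workcell import ctrl
def ray(cam,px):  # px (col,row)
    c=ctrl.get_calibration(cam); K=np.array(c['mtx'],float); k1=c['k1']
    d=np.array([(px[0]-K[0,2])/K[0,0],(px[1]-K[1,2])/K[1,1]]); u=d.copy()
    for _ in range(30): u=d/(1+k1*(u@u))
    V=np.array(c['view']); R=V[:3,:3]; o=-R.T@V[:3,3]
    return o,R.T@np.array([u[0],-u[1],-1])
def atz(cam,px,z):
    o,d=ray(cam,px); return o+d*(z-o[2])/d[2]
def proj(cam,P):
    c=ctrl.get_calibration(cam); K=np.array(c['mtx'],float); V=np.array(c['view'])
    p=V[:3,:3]@np.array(P)+V[:3,3]; u=np.array([p[0],-p[1]])/-p[2]; u=u*(1+c['k1']*(u@u))
    return np.array([K[0,0]*u[0]+K[0,2],K[1,1]*u[1]+K[1,2]])
E
python3 - <<'E'
from h import *
ims=[]
for c in('scene','top'):
    im=ctrl.read_camera(c)[:,:,::-1]; cv2.imwrite(f'pics/{c}0.png',im)
    for n,z in(('speed_grip',.1),('heat_pointer',.11),('beaker',.13)):
        for r in ctrl.silhouettes(c,n)[:2]:
            l=r['location']; print(c,n,round(r['p'],2),np.round(l),r['region'].sum(),np.round(atz(c,(l[1],l[0]),z),3))
    k=ctrl.get_calibration(c); print(np.round(k['mtx'],1).tolist(),k['k1'],np.round(ray(c,(256,192))[0],3))
print(ctrl.observe())
E
```

```text
scene speed_grip 0.8 [166. 222.] 538 [ 0.54  -0.012  0.1  ]
scene heat_pointer 0.61 [169. 165.] 268 [ 0.551 -0.115  0.11 ]
scene beaker 0.84 [217. 201.] 2383 [ 0.689 -0.047  0.13 ]
[[465.9, 0.0, 257.6], [0.0, 465.9, 192.5], [0.0, 0.0, 1.0]] -0.0029667951615439695 [1.181 0.008 0.694]
top speed_grip 0.79 [262. 283.] 851 [ 0.531 -0.007  0.1  ]
top heat_pointer 0.52 [265. 351.] 306 [ 0.527 -0.114  0.11 ]
top heat_pointer 0.28 [264. 282.] 863 [ 0.529 -0.005  0.11 ]
top beaker 0.91 [146. 318.] 1801 [ 0.713 -0.058  0.13 ]
top beaker 0.66 [262. 285.] 873 [ 0.532 -0.007  0.13 ]
[[459.9, 0.0, 248.3], [0.0, 459.9, 200.9], [0.0, 0.0, 1.0]] -0.17569658755510278 [0.571 0.05  0.832]
{'t': 0.4, 'joint_positions': array([-1.46009191e+00,  2.45218919e-01,  1.55793503e+00, -1.00109328e-05,
        1.33872252e+00, -1.74102349e-01]), 'qvel': array([-0.00077922, -0.00188501, -0.00269683,  0.0009173 , -0.00068933,
       -0.00051339]), 'tau': array([-6.43884814e-04, -4.28912866e+01, -3.25877988e+01, -1.68804913e-04,
        1.92431515e-03,  3.97344024e-05]), 'eef_pos': array([ 0.18262686, -0.62375427,  0.23114145]), 'tool_rot': array([-1.41992071e-04,  9.89877588e-01,  1.41923714e-01, -3.71052060e-07]), 'wrist_force': array([-0.96767433,  0.57856691,  0.23661787]), 'moment': array([0.02519983, 0.02637744, 0.01264768]), 'finger_force': 0.0, 'gripper_width': 1.0011248774451753}
```

View pics/top0.png

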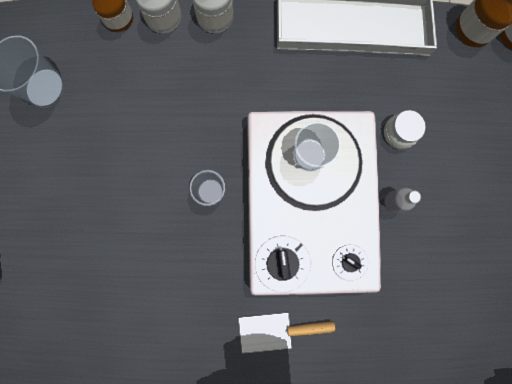

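View pics/scene0.png

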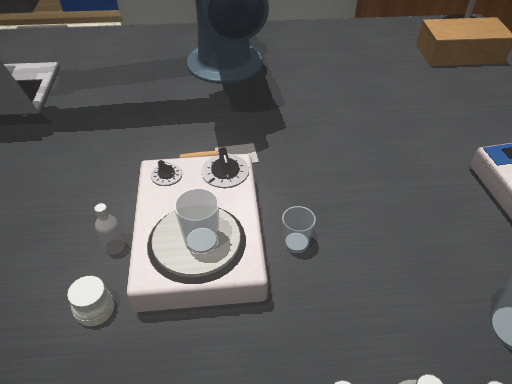

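The top view shows the speed knob at about (283,263), its white line pointing up, and the broad mark at (298,247), roughly 45° clockwise. The heating knob is at (351,263) and the beaker at (311,150). Next I'll take an enlarged crop to get the angles.

```bash
python3 - <<'E'
from h import *
im=cv2.imread('pics/top0.png')
# rectified views: 140mm square at 4px/mm, image up=+x, left=+y
def rect(z,cx,cy,h=.065,s=4000):
    n=int(2*h*s); xs=cx+h-np.arange(0,n,1)/s; ys=cy+h-np.arange(0,n,1)/s
    m=np.zeros((n,n,2),np.float32)
    for i in range(0,n):
        for j in range(0,n,):
            pass
    g=np.array([[proj('top',(x,y,z)) for y in ys[::10]] for x in xs[::10]],np.float32)
    g=cv2.resize(g,(n,n)); 
    return cv2.remap(im,g[:,:,0],g[:,:,1],cv2.INTER_CUBIC)
c=atz('top',(283,263),.075); print(c)
a=rect(.075,c[0],c[1]); b=rect(.117,*atz('top',(283,263),.117)[:2])
out=np.hstack([a,b])[:, :]; out=cv2.resize(out,(800,400)); cv2.imwrite('pics/r0.png',out)
# fit dial: bright-ish rim? mark centroid in plane coords
g=cv2.cvtColor(im,cv2.COLOR_BGR2GRAY)
sub=g[240:256,290:308]; print(sub)
E
```

```text
[ 0.52797554 -0.0086011   0.075     ]Traceback (most recent call last):
  File "<stdin>", line 14, in <module>
  File "<stdin>", line 10, in rect
  File "h.py", line 12, in proj
    c=ctrl.get_calibration(cam); K=np.array(c['mtx'],float); V=np.array(c['view'])
ValueError: time passes only in moves, steps and waits
```

```bash
sed -i 's/ctrl.get_calibration(cam)/cal(cam)/; s/^def ray/import functools\ncal=functools.lru_cache(ctrl.get_calibration)\ndef ray/' h.py
cat >> h.py <<'E'
def rect(im,cam,z,cx,cy,h=.065,s=4000):
    """view of plane z, image up=+x, left=+y, s px per m"""
    n=int(2*h*s); k=np.array([0,n-1])
    w=np.linspace(h,-h,27)
    g=np.array([[proj(cam,(cx+a,cy+b,z)) for b in w] for a in w],np.float32)
    i=(np.arange(n)/(n-1)*26).astype(np.float32); X,Y=np.meshgrid(i,i)
    m=cv2.remap(g,X,Y,cv2.INTER_LINEAR,borderMode=cv2.BORDER_REPLICATE)
    return cv2.remap(im,m[:,:,0],m[:,:,1],cv2.INTER_CUBIC)
E
python3 - <<'E'
from h import *
im=cv2.imread('pics/top0.png')
a=rect(im,'top',.075,.528,-.0086,h=.05); b=rect(im,'top',.117,.528,-.0086,h=.05)
cv2.imwrite('pics/r0.png',np.hstack([a,b]))
E
```

```text
(no output)
```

View pics/r0.png

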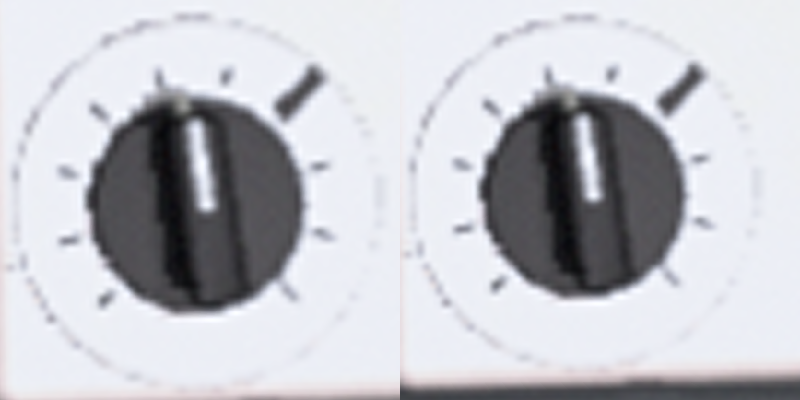

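The rectified dial gives these values:
- **Axis:** about (0.527, -0.008).
- **Pointer:** about 14° anticlockwise of +x, which is a speed of about 2.14 and inside the stated start range.
- **Broad mark:** about 43° clockwise of +x, confirmed by the 30° marks.

So the turn needed is about 57° clockwise. I'll approach above the knob now.

Emit:
drive_tool --pt "0.021 -0.0205 0" --pt "0.042 -0.041 0" --pt "0.042 -0.041 0" --pt "0.042 -0.041 0" --pt "0.042 -0.041 0" --pt "0.042 -0.041 0" --pt "0.042 -0.041 0" --pt "0.042 -0.041 0" --pt "0.042 -0.041 0" --pt "0.042 -0.041 0" --pt "0.042 -0.041 0" --pt "0.042 -0.041 0" --pt "0.021 -0.0205 0" --pt "0 0 0" --pt "0 0 0" --twist '[0, 0, 0, 0, 0, 0, 0, 0, 0, 0, 0, 0, 0.04, 0, 0]' --hand '[0.055, 0.055, 0.055, 0.055, 0.055, 0.055, 0.055, 0.055, 0.055, 0.055, 0.055, 0.055, 0.055, 0.055, 0.055]' --force 30

```text
t: 2.28
eef_pos: [0.5278, -0.0105, 0.2313]
tool_rot: [0.0, 0.993, 0.122, -0.0]
wrist_force: [-0.9, 0.1, -0.6]
gripper_width: 0.643
finger_force: 0.0
```

```bash
python3 - <<'E'
from h import *
from scipy.spatial.transform import Rotation as R
s=ctrl.observe(); print(s['t'],s['eef_pos'],s['joint_positions'],s['gripper_width'])
M=R.from_quat(s['tool_rot'],scalar_first=True).as_matrix()
print('yaw',np.degrees(np.arctan2(M[1,0],M[0,0])),'d_tool',M.T@(np.array([.5273,-.0081,.092])-s['eef_pos']))
im=cv2.imread('pics/scene0.png')
for z in (.075,.087,.117): print(z,proj('scene',(.5273,-.0081,z)))
a=rect(im,'scene',.075,.5273,-.0081,h=.05);b=rect(im,'scene',.117,.5273,-.0081,h=.05)
cv2.imwrite('pics/r1.png',np.hstack([a,b]))
E
```

```text
2.275 [ 0.52782646 -0.01052134  0.23125453] [-2.34703790e-01 -4.26279819e-02  1.86828872e+00 -3.42478865e-04
  1.31610734e+00  1.09126555e+00] 0.643492250609379
yaw 14.032496921269361 d_tool [ 1.19323467e-04 -2.50641481e-03  1.39253966e-01]
0.075 [224.41075547 171.02492634]
0.087 [224.09662033 166.46055521]
0.117 [223.28393405 154.6510308 ]
```

View pics/r1.png

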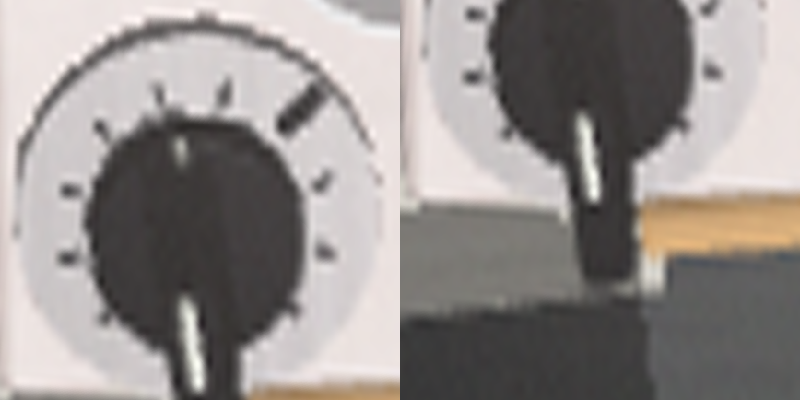

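Both views agree on the axis to about 1 mm. The scale's symmetric tick pairs put the broad mark at 43.2° clockwise of +x, so the final tool yaw is -43.2°. I'll descend and close.

Emit:
drive_tool --pt "0 -0.0025 0.02" --pt "0 0 0.04" --pt "0 0 0.04" --pt "0 0 0.025" --pt "0 0 0.014" --pt "0 0 0" --pt "0 0 0" --pt "0 0 0" --pt "0 0 0" --pt "0 0 0" --pt "0 0 0" --twist '[0, 0, 0, 0, 0, 0, 0, 0, 0, 0, 0]' --hand '[0.055, 0.055, 0.055, 0.055, 0.055, 0.055, 0.03, 0.01, 0.005, 0.005, 0.005]' --force 30

```text
t: 3.65
eef_pos: [0.5277, -0.0066, 0.0937]
tool_rot: [-0.001, 0.993, 0.122, 0.0]
wrist_force: [-3.6, 4.7, 6.4]
gripper_width: 0.156
finger_force: 31.9
```

Gripped: the opening is about 13 mm and the forces are small. Now the clockwise turn of 57.2° (0.998 rad).

Emit:
drive_tool --pt "0 0 0" --pt "0 0 0" --pt "0 0 0" --pt "0 0 0" --pt "0 0 0" --pt "0 0 0" --pt "0 0 0" --pt "0 0 0" --pt "0 0 0" --pt "0 0 0" --pt "0 0 0" --pt "0 0 0" --twist '[0.05, 0.1, 0.12, 0.12, 0.12, 0.12, 0.12, 0.12, 0.088, 0.04, 0, 0]' --hand '[0.005, 0.005, 0.005, 0.005, 0.005, 0.005, 0.005, 0.005, 0.005, 0.005, 0.005, 0.005]'

```text
t: 5.15
eef_pos: [0.5274, -0.0076, 0.0936]
tool_rot: [0.0, 0.93, -0.368, -0.0]
wrist_force: [-5.4, 1.1, 6.8]
gripper_width: 0.158
finger_force: 32.0
```

```bash
python3 - <<'E'
from h import *
from scipy.spatial.transform import Rotation as R
s=ctrl.observe()
M=R.from_quat(s['tool_rot'],scalar_first=True).as_matrix()
print('yaw',np.degrees(np.arctan2(M[1,0],M[0,0])),s['eef_pos'],s['wrist_force'],s['moment'],s['gripper_width'])
E
```

```text
yaw -43.128778211693465 [ 0.52740997 -0.00763194  0.09363761] [-5.42839342  1.10963434  6.78485567] [-0.00095795  0.78893636 -0.02423822] 0.1575860051021538
```

Emit:
drive_tool --pt "0 0 0" --pt "0 0 0" --pt "0 0 0" --pt "0 0 -0.02" --pt "0 0 -0.05" --pt "0 0 -0.05" --pt "-0.03 -0.03 -0.02" --pt "-0.04 -0.04 0" --pt "-0.04 -0.04 0" --pt "-0.03 -0.03 0" --pt "0 0 0" --pt "0 0 0" --twist '[0, 0, 0, 0, 0, 0, 0, 0, 0, 0, 0, 0]' --hand '[0.03, 0.05, 0.05, 0.05, 0.05, 0.05, 0.05, 0.05, 0.05, 0.05, 0.05, 0.05]'

```text
t: 6.65
eef_pos: [0.5211, 0.19, 0.2321]
tool_rot: [0.0, 0.93, -0.368, -0.0]
wrist_force: [-0.0, 0.0, -0.2]
gripper_width: 0.585
finger_force: 0.0
```

```bash
python3 - <<'E'
from h import *
s=ctrl.observe(); print(s['t'],s['eef_pos'],s['wrist_force'])
o=[]
for c in('top','scene'):
    im=ctrl.read_camera(c)[:,:,::-1].copy(); cv2.imwrite(f'pics/{c}1.png',im)
    o.append(np.hstack([rect(im,c,z,.5273,-.0081,h=.05,s=3800) for z in(.075,.117)])[:300] if c=='scene' else np.hstack([rect(im,c,z,.5273,-.0081,h=.05,s=3800) for z in(.075,.117)])[:300])
cv2.imwrite('pics/r2.png',np.vstack(o))
E
```

```text
6.65 [0.52109876 0.18995231 0.23214096] [-0.02632255  0.00522116 -0.24140375]
```

View pics/r2.png

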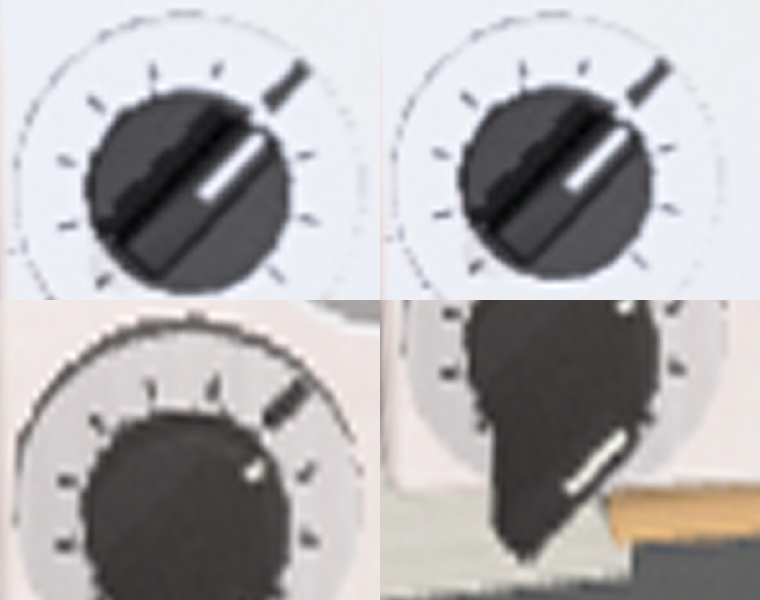

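View pics/top1.png

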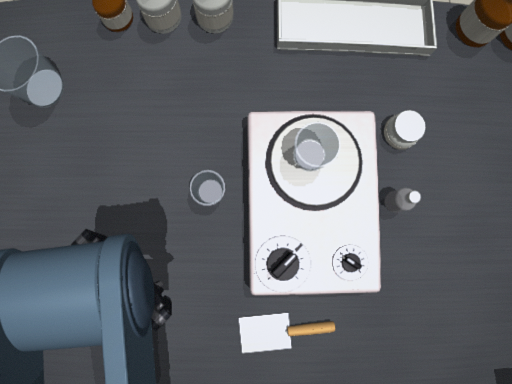

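The knob now points at the broad mark, and the heating knob at (351,262) and beaker at (311,150) haven't moved. I'll check the angle numerically.

```bash
python3 - <<'E'
from h import *
def ang(w,inv,s):
    y,x=np.nonzero(w>0); wt=w[y,x]; p=np.c_[x,y].astype(float); c=np.average(p,0,wt); q=p-c
    e,v=np.linalg.eigh((q*wt[:,None]).T@q); d=v[:,1]; n=len(w)
    return np.degrees(np.arctan2(d[0],-d[1]))%180, (c-n/2)/s*1e3
for c in('top','scene'):
    im=cv2.imread(f'pics/{c}1.png',0)
    r=rect(im,c,.117,.5273,-.0081,.05,8000).astype(float)
    n=len(r);Y,X=np.mgrid[:n,:n];rad=np.hypot(X-n/2,Y-n/2)/8
    w=np.clip(r-110,0,120)*(rad<24)*(X>n/2-24)*(Y<n/2+24)
    _,lab=cv2.connectedComponents((w>0).astype(np.uint8)); 
    k=lab[int(n/2-12*.7*8),int(n/2+12*.7*8)]; a,cc=ang(w*(lab==k),0,8000)
    print(c,'line',a,cc,k,'bearing',np.degrees(np.arctan2(cc[0],-cc[1])))
    r=rect(im,c,.075,.5273,-.0081,.05,8000).astype(float)
    w=np.clip(150-r,0,100)*(rad>30)*(rad<43)*(abs(np.degrees(np.arctan2(X-n/2,n/2-Y))-43)<13)
    a,cc=ang(w,0,8000); print(c,'mark',a,cc,'bearing',np.degrees(np.arctan2(cc[0],-cc[1])))
E
```

```text
top line 89.59160444985395 [11.12557625 -7.41962335] 1 bearing 56.30076158445405
top mark 44.225700491009405 [ 24.79956137 -26.76173207] bearing 42.820654426100376
scene line 43.725600033910126 [ 7.03441867 -7.36968262] 1 bearing 43.66664771887573
scene mark 23.52515068274056 [ 26.35371268 -24.37489799] bearing 47.233853343927656
```

```bash
python3 -c "
from workcell import ctrl
print(ctrl.finish_job())"
```

```text
the job is handed in; nothing more can be done
None
```

I turned the stirring-speed knob about 57° clockwise so its white line points at the long, broad mark (agreement within about 1° on the clearest readings), let go, and handed the job in; the heating knob and beaker look unmoved.

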